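# Feed the rearing cage through its sprung gate

## Task

Tip all three food pellets out of the open white cup into the metal hopper on top of the rearing cage, then stand the empty cup upright on the bench and let go of it. Next pull the cage's spring-return feed gate out by its upright grip until the rib on the grip lines up with the pointer on the rail, so that the pellets drop into the cage, and finish while still holding the gate there, not letting go. Leave the other things on the bench where they are.

Things in the scene. Friction and masses are not known exactly. Their poses are not given: they have to be found in the camera images.
- cup: Open round white plastic cup, 80 mm high, outside diameter 59 mm at the foot widening to 67 mm at the rim (63.5 mm at 45 mm height), wall 3 mm, floor 5 mm, about 60 g; three pellets lie inside. Origin: centre of its underside; z axis up through the mouth. It stands on the bench (z = 0), in either of two places with the capped cup in the other.
- pellet0: Ball-shaped hard brown food pellet, 23 mm diameter, 10 g, smooth, at first in the cup; rolls easily. Origin: its centre.
- pellet1: Ball-shaped hard brown food pellet, 23 mm diameter, 10 g, smooth, at first in the cup; rolls easily. Origin: its centre.
- pellet2: Ball-shaped hard brown food pellet, 23 mm diameter, 10 g, smooth, at first in the cup; rolls easily. Origin: its centre.
- cage: Rearing cage fixed to the bench: clear box 180 mm (x) by 160 mm (y), lid top at height 78 mm, a metal hopper on the lid. Origin: centre of its underside on the bench; -x is its front (faces the robot, turned by up to 0.2 rad), z up. Two rails run out of the front at y = -53 and 53 mm, 10 mm wide, top at height 92 mm, to x = -192 mm.
- hopper (a point): Centre of the hopper's throat (54 mm in x, 84 mm in y), 84 mm above the bench on the shut gate's plate; straight above the cage's origin, axes as the cage's. The hopper's rim is at height 135 mm; its mouth reaches from x = -27 to 70 mm and y = -76 to 76 mm of here. Front wall (x = -27 mm) upright, the other sides slope to the throat.
- gate (a joint): Travel of the gate slide (m): 0 shut, grows as its grip is pulled out along the cage's -x; stop at 0.080. A spring pulls it shut, about 4 N when shut and 8 N at full travel. When it is at the mark the throat is open.
- gate_grip (a point): On the gate's upright steel grip block: 12 mm thick (cage's x), 36 mm wide (y), from height 84 to 124 mm. This point: its middle in x and y, at height 110 mm. The hopper's front wall is 51 mm behind the block when shut. On its +y side a thin upright rib, 3 mm thick, at the middle of its thickness, out to 27 mm from the middle. Axes as the cage's.
- mark (a point): Where point gate_grip must come: the point on the slide's centre line (height 110 mm) level with the pointer, a thin upright metal fin 3 mm thick on a saddle on the +y rail, 31 to 60 mm off the centre line, top at height 122 mm. Its place along the rail varies: 56 to 72 mm in front of the shut grip. Axes as the cage's.
- capped_cup: White cup of the same shape as the open one, but closed with a cork cap 70 mm across, top at 92 mm; to be left alone. Origin: centre of its underside.
- amber_jar: Amber glass jar, 64 mm diameter, 95 mm high, standing; to be left alone. Origin: centre of its underside.
- brush: Brush 170 mm long lying on the bench; to be left alone. Origin: under its middle, x axis along it.
- marker: White and black marker pen, 125 mm long, 14 mm thick, lying on the bench; to be left alone. Origin: on the bench 8 mm from below its middle, x axis along it.
- tally_block: Grey plastic block 50 by 35 by 22 mm high; to be left alone. Origin: centre of its underside.
- label_box: Small cardboard box 60 by 90 by 30 mm high; to be left alone. Origin: centre of its underside.

How it is judged:
On the way, in this order (a step that is already met when the one before it is completed fails the run):
1. all three pellets are in the hopper (z of pellet0 in the frame of cage between 0.08 and 0.14 m and x of pellet0 in the frame of cage between -0.03 and 0.07 m and y of pellet0 in the frame of cage between -0.08 and 0.08 m and z of pellet1 in the frame of cage between 0.08 and 0.14 m and x of pellet1 in the frame of cage between -0.03 and 0.07 m and y of pellet1 in the frame of cage between -0.08 and 0.08 m and z of pellet2 in the frame of cage between 0.08 and 0.14 m and x of pellet2 in the frame of cage between -0.03 and 0.07 m and y of pellet2 in the frame of cage between -0.08 and 0.08 m), for 0.2 s.
2. the empty cup stands upright on the bench, released (angle between cup's own z axis and vertical below 0.1 rad and height (world z) of cup between -0.006 and 0.006 m and linear speed of cup below 0.02 m/s and contact force between cup and the fingers below 0.1 N), for 0.2 s.
3. the gate is pulled out to the mark with the fingers (x of gate_grip in the frame of mark between -0.005 and 0.005 m and contact force between gate and the fingers above 3 N), for 0.3 s.
At the end, for the whole second after the job is handed in: The gate grip is held by the fingers (over 3 N) within 5 mm of the mark, still; all three pellets are inside the cage below the gate; the cup stands upright on the bench (within 0.1 rad), untouched and at rest (all of step 2 and all of step 3 and velocity of joint gate between -0.01 and 0.01 m/s and contact force between cup and gate below 0.1 N and z of pellet0 in the frame of cage between 0 and 0.06 m and x of pellet0 in the frame of cage between -0.09 and 0.09 m and y of pellet0 in the frame of cage between -0.08 and 0.08 m and z of pellet1 in the frame of cage between 0 and 0.06 m and x of pellet1 in the frame of cage between -0.09 and 0.09 m and y of pellet1 in the frame of cage between -0.08 and 0.08 m and z of pellet2 in the frame of cage between 0 and 0.06 m and x of pellet2 in the frame of cage between -0.09 and 0.09 m and y of pellet2 in the frame of cage between -0.08 and 0.08 m); the arm keeps its last pose, push and grip.
It fails at once if one of the other things is moved more than 25 mm (distance of any of capped_cup, amber_jar, brush, marker, tally_block, label_box from where it was at the start of the episode above 0.025 m).
It also fails if it takes over 72 s, if anything falls off the work surface, if the arm or the gripper's body presses on something with over 40 N, if the wrist force passes 120 N, or if a joint passes its speed limit or range.

## Robot

A 7-joint arm with a two-finger parallel gripper is mounted at the origin on the work surface. World frame = base frame: x ahead of the robot, y to its left, z up, the work surface at z = 0. Lengths are in m, angles in rad, forces in N, time in s.
With the tool pointing down it reaches from about 0.4 to 0.85 m from the base axis. Payload 10.4 kg.
Tool frame: the origin (TCP) lies midway between the tips of the shut fingers; the grasp point (between the pads) lies 19 mm behind it (manip.grasp_offset is the distance from the TCP to the grasp point, in m); z points along the fingers, y is the line along which they close (so a half turn about z gives the same grasp; the last joint's range is limited). The gripper opens to 85 mm and grips with 20 to 120 N. Pads are 22 mm wide; open, the fingers measure 114 mm over their backs; the gripper's body (76 mm by 85 mm) begins 54 mm behind the grasp point. The pads swing forward as they close: fully open they stand 13 mm farther back than shut.
Start: joints at [1.154, 0.332, -0.065, 1.46, 0.022, 1.35, -0.088], TCP at [0.24, -0.577, 0.231] pointing down, gripper open.
Joint ranges: [-2.6, 2.6], [-0.5, 2.12], [-1.47, 1.34], [0.16, 2.42], [-1.27, 4.41], [0.06, 2.06], [-2.6, 2.6]. Speed limits (rad/s): [2.22, 2.22, 2.79, 2.79, 3.14, 3.14, 3.14].

## Interface

Orientations are given as a unit quaternion [x, y, z, w].
In Python, from workcell import manip gives the robot as it stands.
- The arm moves only by the shell command python3 jog.py 'ROWS' [FORCE]. ROWS is rows parted by semicolons, their numbers by spaces, 1 to 20 of them, each of 7 numbers: a rotation vector rx, ry, rz in rad, then dx, dy, dz in m, then the opening from 0.0 (shut) to 1.0 (fully open); each row is the pose to reach, as a shift and turn from the pose commanded when the command began, along the tool's axes at that moment; what a row does not reach only later rows make up. A row lasts 1/8 s, in which the tool goes at most 0.0625 m and 0.188 rad, less where a joint would pass 70% of its speed; a pose out of reach is approached as far as the arm can. The fingers move at their own pace and stop on an object; FORCE is the grip in N (left out, the last holds). Time passes only in rows, so rows that do not move let the fingers close. It prints the time, the measured TCP pose, the force, the opening and the grip force at its end.
- manip.get_obs(): the state, without advancing time (a new reading comes with each control period).
- manip.camera(name): name is "scene" or "side" or "wrist"; returns the picture (420x560x3 uint8, blue, green, red); there is no depth.
- manip.calibration(name): a dict with "fx", "fy", "cx", "cy" (pixels), "world_from_camera" (4x4, takes a point from camera to world coordinates); the wrist camera has in their place "tool_from_camera" (4x4, takes a point from camera to tool coordinates, whose origin is the TCP and whose axes are the flange's). Camera axes: x right, y up, looking along -z (the intrinsics and any distortion apply to the point x, -y, -z); pixel columns grow to the right and rows downward; lengths in m; the calibration is good to about 2 mm. A picture is of the moment at which its call begins: read the wrist's pose just before it. calibration takes no time and is no camera call.
- manip.hand_in(): hands the job in; it is judged then, once.
The state is a dict: "clock": time; "joint_pos": joint angles; "joint_velocities": joint speeds; "tau": joint torques, N m; "position": TCP position; "ee_rot": TCP orientation; "ft_force": force on the tool from outside, world axes, zero at the start; "torque": the same for the moment, N m; "grip_width": opening from 0.0 (shut) to 1.0 (fully open); "grasp_force": force on a finger pad.
Only numpy, scipy, OpenCV 4.12 (cv2) and the standard library are available. Lean on these libraries where they do the work, as an engineer would, in place of code of your own. Each camera call takes 0.05 s, during which the arm holds its last target. There are 200 camera calls.

## Working session

There is one attempt and no reset: what is moved stays moved. The work goes in short steps, Python scripts to look and compute and a shell command to move; the robot and the scene stay as the last step left them, time stands still between calls to the robot, and variables do not carry over. Pictures are saved under pics/ and viewed, at most 11 in all, crops included, and the job is handed in when it is done.

```bash
ls; mkdir -p pics; python3 - <<'E'
from workcell import manip
import cv2
print(manip.get_obs())
for n in("scene","side","wrist"):
    im=manip.camera(n); cv2.imwrite(f"pics/{n}0.png",im)
    c=manip.calibration(n); print(n,{k:(v.tolist() if hasattr(v,'tolist') else v) for k,v in c.items()})
print(manip.grasp_offset)
E
```

```text
jog.py
pics
workcell.py
{'clock': 0.0, 'joint_pos': array([ 1.15439699,  0.33289991, -0.06470156,  1.46089175,  0.02159845,
        1.34990256, -0.08849683]), 'joint_velocities': array([-1.34813335e-05, -7.69249655e-04, -5.81938902e-04, -7.38920966e-04,
       -6.43549606e-04,  9.41018974e-06, -7.05326609e-04]), 'tau': array([-5.73907491e-04, -6.25434494e+01,  4.89726558e-02, -3.91618502e+01,
        1.61136850e-02,  9.89917084e-03,  3.05651406e-05]), 'position': array([ 0.2396734 , -0.57683407,  0.23052209]), 'ee_rot': array([ 9.80675193e-01,  1.95641691e-01, -1.67321552e-04, -6.82880472e-04]), 'ft_force': array([-0.78816294, -0.66130005,  0.51452058]), 'torque': array([-0.03826291, -0.01583895,  0.02109744]), 'grasp_force': 0.0, 'grip_width': 1.0025036984347444}
scene {'fx': 379.2029457262877, 'fy': 379.2029457262877, 'cx': 279.0177563611169, 'cy': 212.05723043156317, 'world_from_camera': [[0.12135923276956175, -0.8343598259385466, 0.5376947251753375, 1.124285652935039], [0.9925507904066828, 0.09615642950219741, -0.07481222846873589, -0.050365283635825306], [0.010717512988223559, 0
[... 219 characters left out ...]
7184359954293, 0.16969963643508867, -0.15817989021492251, 0.3482549495705034], [-0.23192828122405373, 0.7269413657346964, -0.6463478344917934, -0.6924158549410914], [0.005302512900735869, 0.6654008447376464, 0.746467413340572, 0.9417011408770211], [0.0, 0.0, 0.0, 1.0]]}
wrist {'fx': 372.8218889930338, 'fy': 372.8218889930338, 'cx': 274.305622932561, 'cy': 206.34226178386248, 'tool_from_camera': [[-0.00034059832687897555, 0.9497675643609902, 0.3129559995919062, 0.08074338793109455], [0.9999999291079009, 0.00037373500036130337, -4.5894880734523206e-05, 0.0007670838920654788], [-0.00016055207971241538, 0.3129559617740793, -0.9497676243234908, -0.14324729203328906], [0.0, 0.0, 0.0, 1.0]]}
0.0187
```

View pics/scene0.png

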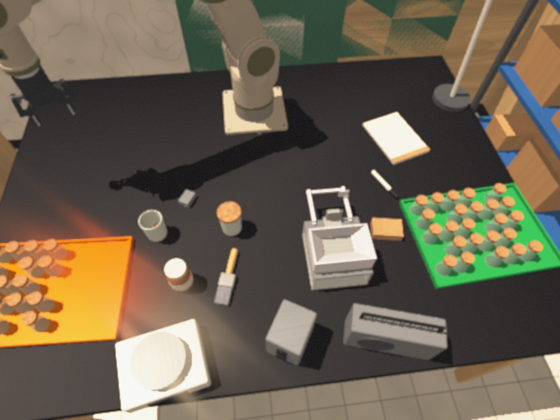

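View pics/side0.png

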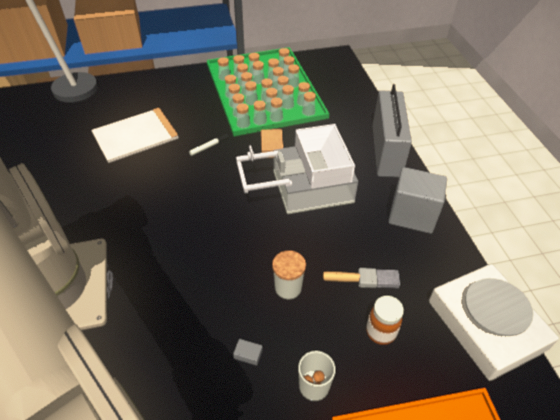

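Scene: open cup at about (153,226), capped cup (230,218), cage and hopper (340,245), gate rails (312–350,190–220). Side: open cup with pellets (317,375), cage (315,170), gate grip (283,160). I'll make one enlarged composite to get precise pixel positions.

```bash
python3 - <<'E'
import cv2,numpy as np
s=cv2.imread("pics/scene0.png");d=cv2.imread("pics/side0.png")
def crop(im,x,y,w,h,k):
    c=cv2.resize(im[y:y+h,x:x+w],None,fx=k,fy=k,interpolation=cv2.INTER_CUBIC)
    for i in range(0,w,10): cv2.line(c,(i*k,0),(i*k,6 if i%50 else 14),(0,255,255),1)
    for j in range(0,h,10): cv2.line(c,(0,j*k),(6 if j%50 else 14,j*k),(0,255,255),1)
    cv2.putText(c,f"{x},{y}x{k}",(20,c.shape[0]-6),0,.4,(0,255,255),1)
    return c
A=np.zeros((600,800,3),np.uint8)
c1=crop(s,290,180,100,75,4);c2=crop(d,230,120,100,75,4)
c3=crop(s,130,200,50,50,6);c4=crop(d,290,345,60,60,5)
A[:300,:400]=c1;A[:300,400:]=c2;A[300:,:300]=c3;A[300:,400:700]=c4
cv2.imwrite("pics/comp.png",A)
E
```

```text
(no output)
```

View pics/comp.png

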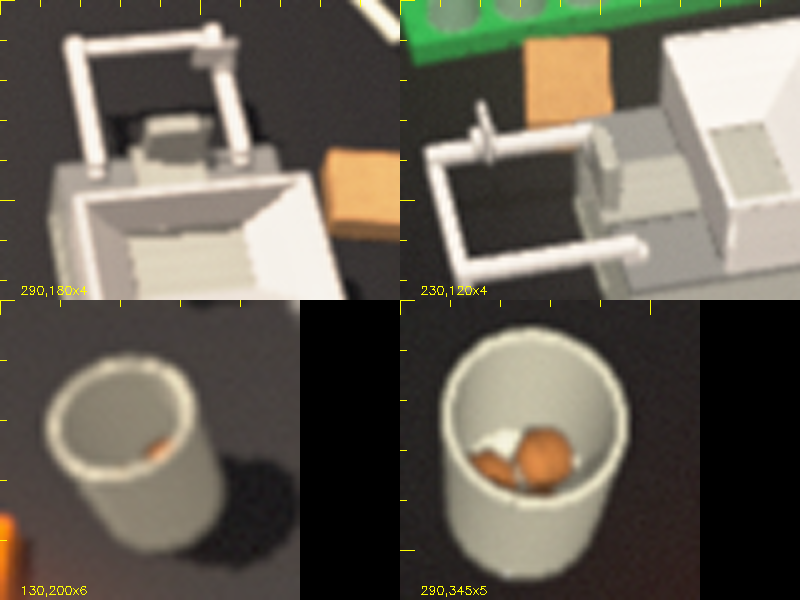

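Composite: cup rim centre is at scene (150.2,219.7) and side (317,368.4). The rail ends, hopper front corners, pointer fin and grip block are all readable. Next I triangulate.

```bash
cat > h.py <<'E'
import numpy as np
from workcell import manip
from scipy.spatial.transform import Rotation as R
def ray(n,u,v,pose=None):
    c=manip.calibration(n)
    if n=="wrist":
        T=np.eye(4);p,q=pose;T[:3,:3]=R.from_quat(q).as_matrix();T[:3,3]=p;M=T@np.array(c["tool_from_camera"])
    else: M=np.array(c["world_from_camera"])
    d=M[:3,:3]@np.array([(u-c["cx"])/c["fx"],-(v-c["cy"])/c["fy"],-1.])
    return M[:3,3],d/np.linalg.norm(d)
def tri(*rays):
    A=sum(np.eye(3)-np.outer(d,d) for o,d in rays);b=sum((np.eye(3)-np.outer(d,d))@o for o,d in rays)
    p=np.linalg.solve(A,b);return p,max(np.linalg.norm((np.eye(3)-np.outer(d,d))@(p-o)) for o,d in rays)
def atz(r,z): o,d=r;return o+d*(z-o[2])/d[2]
def proj(n,P,pose=None):
    c=manip.calibration(n)
    if n=="wrist":
        T=np.eye(4);p,q=pose;T[:3,:3]=R.from_quat(q).as_matrix();T[:3,3]=p;M=T@np.array(c["tool_from_camera"])
    else: M=np.array(c["world_from_camera"])
    x=(np.asarray(P)-M[:3,3])@M[:3,:3];return np.c_[c["cx"]-c["fx"]*x[...,0]/x[...,2],c["cy"]+c["fy"]*x[...,1]/x[...,2]]
E
python3 - <<'E'
from h import *
np.set_printoptions(precision=4,suppress=True)
P={"cuprim":((150.2,219.7),(317,368.4)),"rail-":((308.2,191.2),(246.2,188.7)),"rail+":((343,188.2),(238,158.2)),
"hop-":((310,228.7),(313.7,171.7)),"hop+":((366.2,224.2),(297,130)),"fin":((344.5,191),(251,147)),"grip":((335,210.5),(281,153))}
for k,(a,b) in P.items():
    p,e=tri(ray("scene",*a),ray("side",*b));print(k,p,round(e,4))
E
```

```text
cuprim [ 0.5068 -0.3415  0.0761] 0.0007
rail- [0.4651 0.1287 0.0853] 0.0011
rail+ [0.4656 0.2369 0.0868] 0.0005
hop- [0.624  0.103  0.1331] 0.0024
hop+ [0.6257 0.2591 0.1328] 0.0004
fin [0.5004 0.229  0.1231] 0.0019
grip [0.5672 0.1863 0.1274] 0.0014
```

```bash
cat >> h.py <<'E'
def frame(t,yaxis):
    t=np.array(t,float);t/=np.linalg.norm(t);y=np.array(yaxis,float);y-=t*(y@t);y/=np.linalg.norm(y)
    return R.from_matrix(np.c_[np.cross(y,t),y,t])
def rel(grasp,Rt,pose=None):
    "row from present pose so that grasp point comes to grasp with orientation Rt"
    o=manip.get_obs();R0=R.from_quat(o["ee_rot"]);p=np.asarray(grasp)+manip.grasp_offset*Rt.as_matrix()[:,2]
    rv=(R0.inv()*Rt).as_rotvec();d=R0.inv().apply(p-o["position"])
    print("row",np.round(rv,3),np.round(d,4),"rows>=",np.linalg.norm(rv)/.188,np.linalg.norm(d)/.0625)
E
python3 - <<'E'
from h import *
np.set_printoptions(precision=4,suppress=True)
for k,a,b in (("block",(187,198),(248,351)),("capped top",(229.5,212),(289,264)),("jar top",(177,267),(388,307)),("brush mid",(231,268),(360,277))):
    print(k,tri(ray("scene",*a),ray("side",*b)))
print("tray corner",atz(ray("scene",133,238),.01), "vial",atz(ray("scene",58,255),.0))
az=.98;el=np.radians(35)
t=np.array([np.cos(az)*np.cos(el),np.sin(az)*np.cos(el),-np.sin(el)])
F=frame(t,[np.sin(az),-np.cos(az),0])
c=np.array([.507,-.3415,.05])
rel(c-.13*t,F)
E
```

```text
block (array([ 0.3939, -0.2488,  0.0113]), np.float64(5.385105486579438e-05))
capped top (array([ 0.5122, -0.1111,  0.0854]), np.float64(0.00023683008187324432))
jar top (array([ 0.6749, -0.2584,  0.0916]), np.float64(0.0018365170299943264))
brush mid (array([ 0.6662, -0.128 ,  0.0187]), np.float64(0.009864353670414043))
tray corner [ 0.5224 -0.4087  0.01  ] vial [ 0.5492 -0.6262  0.    ]
row [ 0.28   0.931 -0.54 ] [ 0.2612 -0.0643  0.1169] rows>= 5.917424492689354 4.693067466247523
```

```bash
python3 jog.py '0.28 0.931 -0.54 0.261 -0.064 0.117 1;0.28 0.931 -0.54 0.261 -0.064 0.117 1;0.28 0.931 -0.54 0.261 -0.064 0.117 1;0.28 0.931 -0.54 0.261 -0.064 0.117 1;0.28 0.931 -0.54 0.261 -0.064 0.117 1;0.28 0.931 -0.54 0.261 -0.064 0.117 1;0.28 0.931 -0.54 0.261 -0.064 0.117 1;0.28 0.931 -0.54 0.261 -0.064 0.117 1;0.28 0.931 -0.54 0.261 -0.064 0.117 1;0.28 0.931 -0.54 0.261 -0.064 0.117 1' 40; python3 - <<'E'
from h import *
import cv2
np.set_printoptions(precision=3,suppress=True)
o=manip.get_obs();print(o["joint_pos"])
cv2.imwrite("pics/w1.png",manip.camera("wrist"))
az=.98;el=np.radians(35)
t=np.array([np.cos(az)*np.cos(el),np.sin(az)*np.cos(el),-np.sin(el)])
F=frame(t,[np.sin(az),-np.cos(az),0])
print("err");rel(np.array([.507,-.3415,.05])-.13*t,F);rel(np.array([.507,-.3415,.05]),F)
a=np.linspace(0,2*np.pi,9)[:-1]
for z,r in((.08,.0335),):
    print(proj("wrist",np.c_[.507+r*np.cos(a),-.3415+r*np.sin(a),a*0+z],(o["position"],o["ee_rot"])))
E
```

```text
clock: 1.4
position: [0.4568, -0.4179, 0.1158]
ee_rot: [0.783, 0.418, 0.407, -0.216]
ft_force: [-0.2, -0.1, -0.7]
grip_width: 0.999
grasp_force: 0.0
[ 1.325  0.789 -0.376  1.386 -0.593  1.476  0.611]
err
row [0.001 0.003 0.002] [-0.001 -0.001  0.001] rows>= 0.01920518810453102 0.029947669941596915
row [0.001 0.003 0.002] [-0.001 -0.001  0.131] rows>= 0.01920518810453102 2.0996257575757395
[[312.135 155.237]
 [280.784 140.712]
 [244.949 145.682]
 [222.113 168.285]
 [226.846 198.126]
 [260.473 216.787]
 [301.779 210.072]
 [322.321 183.347]]
```

View pics/w1.png

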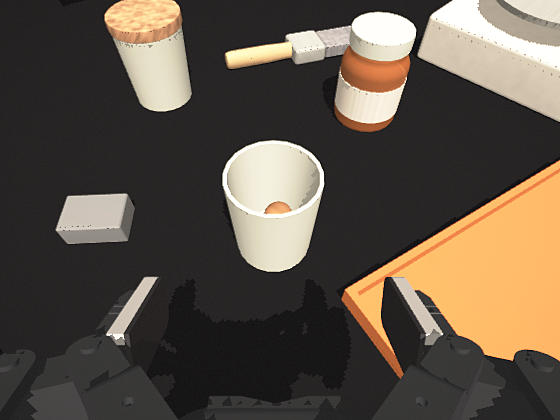

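The wrist view shows the cup rim at x 222–324, y 141–216, within 1 px of the projected estimate, and the cup lies midway between the fingers. Before grasping I'll identify the kinematics, to check that the pour pose is reachable from this side.

```bash
cat > kin.py <<'E'
import numpy as np, itertools
from scipy.spatial.transform import Rotation as R
D=[([1.15439699,.33289991,-.06470156,1.46089175,.02159845,1.34990256,-.08849683],[.2396734,-.57683407,.23052209],[.980675193,.195641691,-.000167321552,-.000682880472])]
E
python3 - <<'E'
from kin import *
from workcell import manip
o=manip.get_obs();D.append((list(o["joint_pos"]),list(o["position"]),list(o["ee_rot"])))
open("kin.py","a").write(f"D.append(({list(map(float,D[1][0]))},{list(map(float,D[1][1]))},{list(map(float,D[1][2]))}))\n")
best=[]
for s in itertools.product([1,-1],repeat=7):
    Rs=[R.from_euler("ZYZYZYZ"[:3],[0,0,0]) for _ in D];C=[]
    for q,p,e in D:
        m=R.identity();
        for ax,si,qi in zip("zyzyzyz",s,q): m=m*R.from_euler(ax,si*qi)
        C.append(m.inv()*R.from_quat(e))
    best.append(((C[0].inv()*C[1]).magnitude(),s,C[0].as_rotvec()))
best.sort(key=lambda b:b[0])
for b in best[:5]:
    s=b[1];A=[];y=[]
    for q,p,e in D:
        m=R.identity();cols=[np.array([0,0,1.])]
        for i,(ax,si,qi) in enumerate(zip("zyzyzyz",s,q)):
            m=m*R.from_euler(ax,si*qi)
            if i in(1,3,5): cols.append(m.apply([0,0,1.]))
        A.append(np.array(cols).T);y.append(p)
    x,res,_,_=np.linalg.lstsq(np.vstack(A),np.hstack(y),rcond=None)
    print(b,x,np.abs(np.vstack(A)@x-np.hstack(y)).max())
E
```

```text
(9.280089621738141e-09, (-1, 1, -1, 1, -1, 1, -1), array([9.49628315e-09, 3.82259087e-09, 1.57079633e+00])) [0.247438   0.39714468 0.49956887 0.27546964] 0.038677546387621026
(0.2785312475928481, (-1, 1, -1, -1, 1, 1, 1), array([2.11867605, 2.10884588, 0.25189339])) [ 0.0709435   0.78276616 -0.48070665 -0.36852422] 0.030744274097746382
(0.32015817968838783, (-1, 1, -1, 1, -1, -1, 1), array([1.99257365, 1.99257365, 0.48524359])) [ 0.37413966  0.22612738  0.64840063 -0.21388267] 0.04104265306802854
(0.470623589897544, (-1, 1, -1, -1, 1, -1, -1), array([-0.56196019, -0.47036357,  1.51282663])) [ 0.19949268  0.62622659 -0.64042387  0.30105709] 0.04955857141893533
(0.5491789766132733, (1, -1, -1, 1, 1, -1, 1), array([ 2.82471436, -1.10009897, -0.30201265])) [ 0.32904765  0.6575475  -0.49136104 -0.58427656] 0.4325584455189675
```

```bash
cat >> kin.py <<'E'
from scipy.optimize import least_squares
S=(-1,1,-1,1,-1,1,-1);L=[.247438,.397145,.499569,.27547]
lo=np.array([-2.6,-.5,-1.47,.16,-1.27,.06,-2.6]);hi=np.array([2.6,2.12,1.34,2.42,4.41,2.06,2.6])
def fk(q):
    m=R.identity();p=np.array([0,0,L[0]])
    for i,(ax,si,qi) in enumerate(zip("zyzyzyz",S,q)):
        m=m*R.from_euler(ax,si*qi)
        if i in(1,3,5): p=p+L[(i+3)//2]*m.apply([0,0,1.])
    return p,m*R.from_euler("z",np.pi/2)
def ik(p,Rt,q0,reg=.02):
    f=lambda q:np.r_[10*(fk(q)[0]-p),3*(fk(q)[1].inv()*Rt).as_rotvec(),reg*(q-q0)]
    r=least_squares(f,np.clip(q0,lo+.02,hi-.02),bounds=(lo,hi));q=r.x
    return q,np.linalg.norm(fk(q)[0]-p),(fk(q)[1].inv()*Rt).magnitude()
def pour(psi,el,roll,lip,gel=np.radians(35)):
    "tool along azimuth psi, elevation el (down +), roll about tool z from cup-upright-plane"
    t=np.array([np.cos(psi)*np.cos(el),np.sin(psi)*np.cos(el),-np.sin(el)])
    y=np.array([np.sin(psi),-np.cos(psi),0])
    m=np.c_[np.cross(y,t),y,t]; F=R.from_matrix(m)*R.from_euler("z",roll)
    c=F.apply([np.cos(gel),0,-np.sin(gel)])
    u=np.array([0,0,-1.]);u-=c*(u@c);u/=np.linalg.norm(u)
    g=np.asarray(lip)-.032*c-.0335*u
    return g,F,c
E
python3 - <<'E'
from kin import *
np.set_printoptions(precision=2,suppress=True)
lip=[.65,.18,.16]
for name,psis,rolls in(("A",(.9,1.2,1.57,1.9),(2.1,-2.1)),("B",(-.9,-1.2,-1.57,-1.9),(2.1,-2.1))):
  for psi in psis:
    for el in(.1,.4):
      for roll in rolls:
        g,F,c=pour(psi,el,roll,lip)
        for q0 in(D[1][0],[0,.8,0,1.4,1.57,1.4,0]):
          q,e,a=ik(g+.0187*F.apply([0,0,1]),F,np.array(q0))
          if e<.01 and a<.05: print(name,psi,el,roll,"q",q,"c",c)
E
```

```text
Traceback (most recent call last):
  File "kin.py", line 16, in ik
    r=least_squares(f,np.clip(q0,lo+.02,hi-.02),bounds=(lo,hi));q=r.x
  File "kin.py", line 15, in <lambda>
    f=lambda q:np.r_[10*(fk(q)[0]-p),3*(fk(q)[1].inv()*Rt).as_rotvec(),reg*(q-q0)]
                         ~~^^^
  File "kin.py", line 12, in fk
    if i in(1,3,5): p=p+L[(i+3)//2]*m.apply([0,0,1.])
                        ~^^^^^^^^^^
IndexError: list index out of range
```

```bash
sed -i 's#L\[(i+3)//2\]#L[(i+1)//2]#' kin.py
cat > t.py <<'E'
from kin import *
np.set_printoptions(precision=2,suppress=True)
for q,p,e in D: print(fk(q)[0]-p,(fk(q)[1].inv()*R.from_quat(e)).magnitude())
lip=[.65,.18,.16]
for name,psis,rolls in(("A",(.9,1.2,1.57,1.9),(2.1,-2.1)),("B",(-.9,-1.2,-1.57,-1.9),(2.1,-2.1))):
  for psi in psis:
    for el in(.1,.4):
      for roll in rolls:
        g,F,c=pour(psi,el,roll,lip)
        for q0 in(D[1][0],[0,.8,0,1.4,1.57,1.4,0]):
          q,e,a=ik(g+.0187*F.apply([0,0,1]),F,np.array(q0))
          if e<.01 and a<.05: print(name,psi,el,roll,"q",q,"c",c)
E
python3 t.py
```

```text
[0.04 0.03 0.01] 9.280089278627549e-09
[ 0.01 -0.   -0.01] 5.613217783960922e-16
A 0.9 0.1 2.1 q [ 1.15  1.27 -1.4   2.01 -1.27  0.21 -1.02] c [ 0.17 -0.92 -0.35]
A 0.9 0.1 2.1 q [-0.24  0.44  0.26  2.01  4.18  1.15 -1.19] c [ 0.17 -0.92 -0.35]
A 0.9 0.1 -2.1 q [ 1.17  1.44 -1.47  1.95 -0.37  0.14  2.4 ] c [-0.93 -0.04 -0.35]
A 0.9 0.4 2.1 q [ 0.95  0.63 -1.14  1.97 -1.27  0.37 -1.54] c [ 0.13 -0.98 -0.16]
A 0.9 0.4 2.1 q [-0.73  0.42  0.77  1.97  4.41  0.98 -1.54] c [ 0.13 -0.98 -0.16]
A 0.9 0.4 -2.1 q [ 1.09  1.06 -1.41  1.89  0.08  0.23  1.63] c [-0.98 -0.1  -0.16]
A 0.9 0.4 -2.1 q [ 1.11  1.17 -1.47  1.89  0.51  0.25  1.28] c [-0.98 -0.1  -0.16]
A 1.2 0.1 2.1 q [ 0.84  0.78 -0.91  1.84 -1.27  0.89 -1.33] c [ 0.44 -0.83 -0.35]
A 1.2 0.1 2.1 q [-0.53  0.67  0.71  1.84  4.27  1.57 -1.37] c [ 0.44 -0.83 -0.35]
A 1.2 0.1 -2.1 q [ 1.1   1.45 -1.45  1.76 -0.13  0.55  2.2 ] c [-0.88 -0.31 -0.35]
A 1.2 0.1 -2.1 q [ 1.1   1.47 -1.47  1.76 -0.08  0.55  2.16] c [-0.88 -0.31 -0.35]
A 1.2 0.4 2.1 q [ 0.61  0.52 -0.68  1.82 -1.17  0.86 -1.6 ] c [ 0.41 -0.9  -0.16]
A 1.2 0.4 2.1 q [-0.96  0.93  
[... 3358 characters left out ...]
.89 -1.72] c [ 0.71  0.69 -0.16]
B -1.9 0.1 2.1 q [-0.9   1.5   1.34  0.72  0.05  2.06  0.88] c [-0.47  0.81 -0.35]
B -1.9 0.1 2.1 q [-0.9   1.5   1.34  0.72  0.05  2.06  0.88] c [-0.47  0.81 -0.35]
B -1.9 0.1 -2.1 q [-0.96  1.49  1.34  0.8   0.05  2.06 -1.22] c [ 0.87  0.35 -0.35]
B -1.9 0.1 -2.1 q [-0.96  1.47  1.3   0.8   0.08  2.06 -1.23] c [ 0.87  0.35 -0.35]
B -1.9 0.4 2.1 q [-0.63  1.1   0.36  0.77  0.59  2.06  0.47] c [-0.45  0.88 -0.16]
B -1.9 0.4 2.1 q [-0.62  1.1   0.36  0.77  0.6   2.06  0.47] c [-0.45  0.88 -0.16]
B -1.9 0.4 -2.1 q [-0.64  1.01  0.27  0.91  0.63  2.06 -1.71] c [ 0.89  0.42 -0.16]
B -1.9 0.4 -2.1 q [-0.63  1.01  0.25  0.91  0.64  2.06 -1.71] c [ 0.89  0.42 -0.16]
```

Option A (current side, pour with tool azimuth about 1.9 and roll of at least 2.1) sits well within the joint ranges. Now the grasp.

```bash
python3 jog.py '0 0 0 0 0 0.05 1;0 0 0 0 0 0.09 1;0 0 0 0 0 0.12 1;0 0 0 0 0 0.131 1;0 0 0 0 0 0.131 1;0 0 0 0 0 0.131 0.5;0 0 0 0 0 0.131 0.5;0 0 0 0 0 0.131 0.5;0 0 0 0 0 0.131 0.5;0 0 0 0 0 0.131 0.5;0 0 0 0 0 0.131 0.5;0 0 0 0 0 0.131 0.5' 40
python3 - <<'E'
from h import *
o=manip.get_obs();az=.98;el=np.radians(35)
F=frame([np.cos(az)*np.cos(el),np.sin(az)*np.cos(el),-np.sin(el)],[np.sin(az),-np.cos(az),0]);rel([.507,-.3415,.05],F)
print(R.from_quat(o["ee_rot"]).inv().apply([0,0,1]))
E
```

```text
clock: 2.95
position: [0.5161, -0.3304, 0.0401]
ee_rot: [0.783, 0.417, 0.408, -0.216]
ft_force: [-3.2, -2.1, 6.1]
grip_width: 0.748
grasp_force: 44.0
row [0.003 0.001 0.001] [-0.0001 -0.0014  0.0014] rows>= 0.017598532010028634 0.031026944130767245
[ 0.81844674  0.00239077 -0.57457743]
```

```bash
python3 jog.py '0 0 0 0.02 0 -0.014 0.5;0 0 0 0.06 0 -0.042 0.5;0 0 0 0.11 0 -0.077 0.5;0 0 0 0.164 0 -0.115 0.5;0 0 0 0.164 0 -0.115 0.5;0 0 0 0.164 0 -0.115 0.5'
python3 - <<'E'
from h import *
import kin
lip=[.648,.18,.16]
o=manip.get_obs();q=o["joint_pos"]
np.set_printoptions(precision=3,suppress=True)
g0,F0,c0=kin.pour(1.9,np.radians(35),0,lip)
print("hover");rel([.58,.13,.26],F0)
# later rows relative to the same start: pour poses at several rolls
for el,roll in((.1,0.8),(.1,1.2),(.1,1.5),(.1,1.8),(.1,2.1),(.1,2.3),(.1,2.5)):
    g,F,c=kin.pour(1.9,el,roll,lip);q,e,a=kin.ik(g+.0187*F.apply([0,0,1]),F,q);print(roll,"g",g,"c",c,q,e,a)
E
```

```text
clock: 3.7
position: [0.5157, -0.3289, 0.24]
ee_rot: [0.783, 0.418, 0.407, -0.216]
ft_force: [-0.3, 0.1, -2.3]
grip_width: 0.745
grasp_force: 44.5
hover
row [ 0.754  0.003 -0.528] [ 0.253 -0.215  0.343] rows>= 4.896602343209939 7.634841633131609
0.8 g [0.606 0.197 0.166] c [ 0.722 -0.296  0.625] [ 0.513  0.985 -0.655  1.39  -0.811  1.551 -0.215] 1.1943995435210523e-05 4.7001997966064434e-05
1.2 g [0.608 0.192 0.18 ] c [ 0.897 -0.265  0.353] [ 0.486  0.947 -0.603  1.384 -0.857  1.588 -0.615] 3.07577800616078e-06 1.9262782970007527e-05
1.5 g [0.614 0.19  0.19 ] c [ 0.956 -0.27   0.115] [ 0.459  0.93  -0.565  1.364 -0.889  1.614 -0.921] 2.572083430856974e-06 1.5029831054793143e-05
1.8 g [0.622 0.188 0.197] c [ 0.945 -0.3   -0.128] [ 0.429  0.922 -0.527  1.336 -0.917  1.639 -1.23 ] 2.7771136582392494e-06 1.5383849622892357e-05
2.1 g [0.631 0.187 0.203] c [ 0.867 -0.351 -0.354] [ 0.399  0.923 -0.49   1.301 -0.943  1.663 -1.539] 2.936276584438982e-06 1.5582265444087217e-05
2.3 g [0.638 0.185 0.205] c [ 0.78  -0.394 -0.486] [ 0.38   0.927 -0.465  1.277 -0.958  1.678 -1.745] 1.9966894803386504e-06 1.0383560476441697e-05
2.5 g [0.643 0.183 0.206] c [ 0.67  -0.444 -0.596] [ 0.362  0.932 -0.44   1.255 -0.973  1.693 -1.948] 1.982677331660545e-06 1.026090115701658e-05
```

```bash
python3 jog.py '0.754 0.003 -0.528 0.253 -0.215 0.343 0.5;0.754 0.003 -0.528 0.253 -0.215 0.343 0.5;0.754 0.003 -0.528 0.253 -0.215 0.343 0.5;0.754 0.003 -0.528 0.253 -0.215 0.343 0.5;0.754 0.003 -0.528 0.253 -0.215 0.343 0.5;0.754 0.003 -0.528 0.253 -0.215 0.343 0.5;0.754 0.003 -0.528 0.253 -0.215 0.343 0.5;0.754 0.003 -0.528 0.253 -0.215 0.343 0.5;0.754 0.003 -0.528 0.253 -0.215 0.343 0.5;0.754 0.003 -0.528 0.253 -0.215 0.343 0.5;0.754 0.003 -0.528 0.253 -0.215 0.343 0.5;0.754 0.003 -0.528 0.253 -0.215 0.343 0.5'
python3 - <<'E'
from h import *
import kin,cv2
np.set_printoptions(precision=3,suppress=True)
print(manip.get_obs()["joint_pos"])
for roll in(0.8,1.3,1.6,2.0,2.4): rel([.628,.187,.215],kin.pour(1.9,.1,roll,[0,0,0])[1])
cv2.imwrite("pics/s2.png",np.hstack([manip.camera("side")[80:300,180:420],manip.camera("scene")[140:360,230:470]]).repeat(1,0))
E
```

```text
clock: 5.2
position: [0.5752, 0.1436, 0.2491]
ee_rot: [0.516, 0.721, 0.27, -0.376]
ft_force: [1.1, -0.4, -0.0]
grip_width: 0.746
grasp_force: 44.5
[ 0.622  0.651 -0.741  1.424 -0.497  1.511  0.365]
row [0.205 0.481 0.782] [-0.005  0.064  0.056] rows>= 5.005723843133838 1.3568792801426228
row [0.332 0.434 1.27 ] [-0.005  0.064  0.056] rows>= 7.355005313738268 1.3568792801426228
row [0.408 0.394 1.562] [-0.005  0.064  0.056] rows>= 8.839541000581725 1.3568792801426228
row [0.509 0.324 1.95 ] [-0.005  0.064  0.056] rows>= 10.857660662691307 1.3568792801426228
row [0.609 0.234 2.336] [-0.005  0.064  0.056] rows>= 12.899471525011585 1.3568792801426228
```

View pics/s2.png

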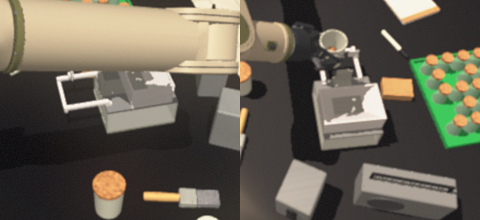

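Left crop: the arm hides the cup, with the cage below it. Right crop: the cup is upright just in front of the hopper, at about (333,42). Pouring with a slow final roll.

```bash
python3 jog.py '0.205 0.481 0.782 -0.005 0.064 0.056 0.5;0.205 0.481 0.782 -0.005 0.064 0.056 0.5;0.205 0.481 0.782 -0.005 0.064 0.056 0.5;0.205 0.481 0.782 -0.005 0.064 0.056 0.5;0.205 0.481 0.782 -0.005 0.064 0.056 0.5;0.332 0.434 1.27 -0.005 0.064 0.056 0.5;0.332 0.434 1.27 -0.005 0.064 0.056 0.5;0.332 0.434 1.27 -0.005 0.064 0.056 0.5;0.357 0.42 1.37 -0.005 0.064 0.056 0.5;0.382 0.407 1.47 -0.005 0.064 0.056 0.5;0.408 0.394 1.562 -0.005 0.064 0.056 0.5;0.43 0.38 1.65 -0.005 0.064 0.056 0.5;0.455 0.36 1.75 -0.005 0.064 0.056 0.5;0.48 0.34 1.85 -0.005 0.064 0.056 0.5;0.509 0.324 1.95 -0.005 0.064 0.056 0.5;0.535 0.3 2.05 -0.005 0.064 0.056 0.5;0.56 0.28 2.15 -0.005 0.064 0.056 0.5;0.609 0.234 2.336 -0.005 0.064 0.056 0.5;0.609 0.234 2.336 -0.005 0.064 0.056 0.5;0.609 0.234 2.336 -0.005 0.064 0.056 0.5'
python3 jog.py '0 0 0 0 0 0 0.5;0 0 0 0 0 0 0.5;0 0 0 0 0 0 0.5;0 0 0 0 0 0 0.5'
python3 - <<'E'
from h import *
import cv2
a=manip.camera("scene")[150:270,290:400];b=manip.camera("side")[80:200,230:340]
cv2.imwrite("pics/s3.png",cv2.resize(np.hstack([a,b]),None,fx=3,fy=3,interpolation=cv2.INTER_CUBIC))
o=manip.get_obs();print(o["joint_pos"],R.from_quat(o["ee_rot"]).apply([.819,0,-.574]))
E
```

```text
clock: 7.8
position: [0.6217, 0.2062, 0.2133]
ee_rot: [0.719, -0.181, -0.366, -0.562]
ft_force: [-0.1, 0.2, -0.8]
grip_width: 0.749
grasp_force: 44.6
clock: 8.3
position: [0.6217, 0.2062, 0.2134]
ee_rot: [0.719, -0.183, -0.368, -0.561]
ft_force: [0.7, 0.6, -1.2]
grip_width: 0.747
grasp_force: 44.6
[ 0.34835321  0.92845259 -0.39989753  1.30523287 -0.9854353   1.6891366
 -1.78941251] [ 0.72857133 -0.41730002 -0.54339811]
```

View pics/s3.png

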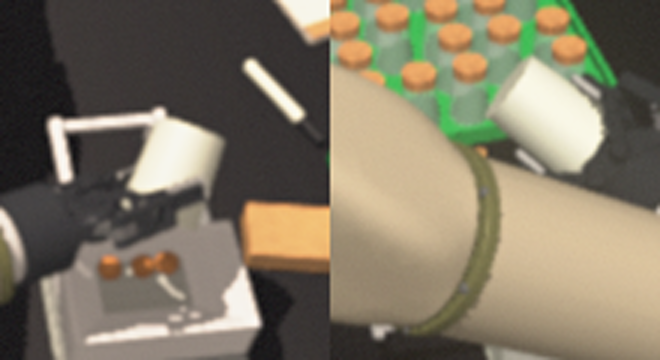

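The crop shows three brown pellets in the hopper throat at about (110–165, 265) and the cup emptied. Returning the cup to where it stood.

```bash
cat >> h.py <<'E'
def relp(p,q):
    o=manip.get_obs();R0=R.from_quat(o["ee_rot"]);rv=(R0.inv()*R.from_quat(q)).as_rotvec();d=R0.inv().apply(np.asarray(p)-o["position"])
    print("row",np.round(rv,3),np.round(d,4),np.linalg.norm(rv)/.188,np.linalg.norm(d)/.0625)
E
python3 - <<'E'
from h import *
relp([.575,.144,.27],[.516,.721,.27,-.376]); relp([.5157,-.3289,.24],[.783,.418,.407,-.216])
relp([.6217,.2062,.25],[0.719,-0.183,-0.368,-0.561])
E
```

```text
row [-0.609 -0.232 -2.336] [-0.0818  0.0123 -0.0492] 12.897466942789501 1.5397575172715843
row [-0.895  0.755 -1.851] [-0.17   0.216 -0.472] 11.6500605810197 8.739168486032632
row [-0.     0.     0.001] [-0.0269 -0.0246 -0.0037] 0.005360122726627025 0.5861560198865138
```

```bash
python3 jog.py '0 0 0 -0.027 -0.025 -0.004 0.5;-0.609 -0.232 -2.336 -0.082 0.012 -0.049 0.5;-0.609 -0.232 -2.336 -0.082 0.012 -0.049 0.5;-0.609 -0.232 -2.336 -0.082 0.012 -0.049 0.5;-0.609 -0.232 -2.336 -0.082 0.012 -0.049 0.5;-0.609 -0.232 -2.336 -0.082 0.012 -0.049 0.5;-0.609 -0.232 -2.336 -0.082 0.012 -0.049 0.5;-0.609 -0.232 -2.336 -0.082 0.012 -0.049 0.5;-0.609 -0.232 -2.336 -0.082 0.012 -0.049 0.5;-0.609 -0.232 -2.336 -0.082 0.012 -0.049 0.5;-0.609 -0.232 -2.336 -0.082 0.012 -0.049 0.5;-0.609 -0.232 -2.336 -0.082 0.012 -0.049 0.5;-0.609 -0.232 -2.336 -0.082 0.012 -0.049 0.5;-0.609 -0.232 -2.336 -0.082 0.012 -0.049 0.5;-0.609 -0.232 -2.336 -0.082 0.012 -0.049 0.5'
python3 -c "
from h import *
relp([.5157,-.3289,.24],[.783,.418,.407,-.216]);relp([.516,-.330,.0405],[.783,.418,.407,-.216]);relp([.516,-.330,.06],[.783,.418,.407,-.216])"
```

```text
clock: 10.28
position: [0.5748, 0.1439, 0.2708]
ee_rot: [0.516, 0.721, 0.27, -0.376]
ft_force: [-0.3, -0.6, 0.2]
grip_width: 0.746
grasp_force: 44.6
row [-0.752 -0.005  0.526] [-0.2705 -0.2079 -0.3341] 4.883849356091806 7.639351247708081
row [-0.752 -0.005  0.526] [-0.4347 -0.2082 -0.2208] 4.883849356091806 8.482730340071127
row [-0.752 -0.005  0.526] [-0.4187 -0.2081 -0.232 ] 4.883849356091806 8.351903571646664
```

```bash
python3 jog.py '-0.752 -0.005 0.526 -0.27 -0.208 -0.334 0.5;-0.752 -0.005 0.526 -0.27 -0.208 -0.334 0.5;-0.752 -0.005 0.526 -0.27 -0.208 -0.334 0.5;-0.752 -0.005 0.526 -0.27 -0.208 -0.334 0.5;-0.752 -0.005 0.526 -0.27 -0.208 -0.334 0.5;-0.752 -0.005 0.526 -0.27 -0.208 -0.334 0.5;-0.752 -0.005 0.526 -0.27 -0.208 -0.334 0.5;-0.752 -0.005 0.526 -0.27 -0.208 -0.334 0.5;-0.752 -0.005 0.526 -0.27 -0.208 -0.334 0.5;-0.752 -0.005 0.526 -0.27 -0.208 -0.334 0.5;-0.752 -0.005 0.526 -0.31 -0.208 -0.306 0.5;-0.752 -0.005 0.526 -0.35 -0.208 -0.278 0.5;-0.752 -0.005 0.526 -0.39 -0.208 -0.251 0.5;-0.752 -0.005 0.526 -0.415 -0.208 -0.234 0.5;-0.752 -0.005 0.526 -0.419 -0.208 -0.232 0.5;-0.752 -0.005 0.526 -0.419 -0.208 -0.232 0.5'
python3 -c "
from h import *
relp([.516,-.330,.0405],[.783,.4175,.4075,-.216])
print(R.from_quat(manip.get_obs()['ee_rot']).inv().apply([0,0,1]))"
```

```text
clock: 12.28
position: [0.5177, -0.3293, 0.0604]
ee_rot: [0.782, 0.419, 0.407, -0.216]
ft_force: [0.0, -0.1, -0.3]
grip_width: 0.748
grasp_force: 44.6
row [-0.002  0.     0.002] [-0.0171 -0.0011  0.0102] 0.015473237540255355 0.31917453411415697
[ 0.81841154  0.00247089 -0.57462722]
```

```bash
python3 jog.py '0 0 0 -0.008 0 0.0056 0.5;0 0 0 -0.014 0 0.0098 0.5;0 0 0 -0.0165 0 0.0115 0.5;0 0 0 -0.0165 0 0.0115 0.5;0 0 0 -0.0165 0 0.0115 0.5'; sleep 0.1
```

```text
clock: 12.9
position: [0.517, -0.3296, 0.0401]
ee_rot: [0.782, 0.419, 0.408, -0.217]
ft_force: [-4.1, -0.0, 8.7]
grip_width: 0.745
grasp_force: 45.1
```

```bash
python3 jog.py '0 0 0 0 0 0 1;0 0 0 0 0 0 1;0 0 0 0 0 0 1;0 0 0 0 0 0 1;0 0 0 0 0 0 1;0 0 0 0 0 -0.02 1;0 0 0 0 0 -0.06 1;0 0 0 0 0 -0.11 1;0 0 0 0 0 -0.14 1;0 0 0 0.05 0 -0.17 1;0 0 0 0.1 0 -0.2 1;0 0 0 0.1 0 -0.2 1'
python3 - <<'E'
from h import *
import cv2
o=manip.get_obs()
w=manip.camera("wrist");s=manip.camera("scene")
cv2.imwrite("pics/w4.png",w);cv2.imwrite("pics/s4.png",s);d=manip.camera("side");cv2.imwrite("pics/d4.png",d)
a=cv2.resize(s[180:255,290:390],None,fx=4,fy=4,interpolation=cv2.INTER_CUBIC);b=cv2.resize(d[120:195,230:330],None,fx=4,fy=4,interpolation=cv2.INTER_CUBIC)
c=cv2.resize(w,(400,300))
A=np.zeros((600,800,3),np.uint8);A[:300,:400]=a;A[:300,400:]=b;A[300:,:400]=c;A[300:,400:]=cv2.resize(d[320:410,270:390],(400,300))
cv2.imwrite("pics/c4.png",A)
print(o["joint_pos"],o["position"])
E
```

```text
clock: 14.4
position: [0.4582, -0.4196, 0.2417]
ee_rot: [0.783, 0.42, 0.407, -0.212]
ft_force: [-0.5, -0.5, -0.5]
grip_width: 0.998
grasp_force: 0.0
[ 1.35749333  0.66306159 -0.43465376  1.31119945 -0.61090994  1.61217981
  0.47178257] [ 0.4582041  -0.41957073  0.24173049]
```

View pics/c4.png

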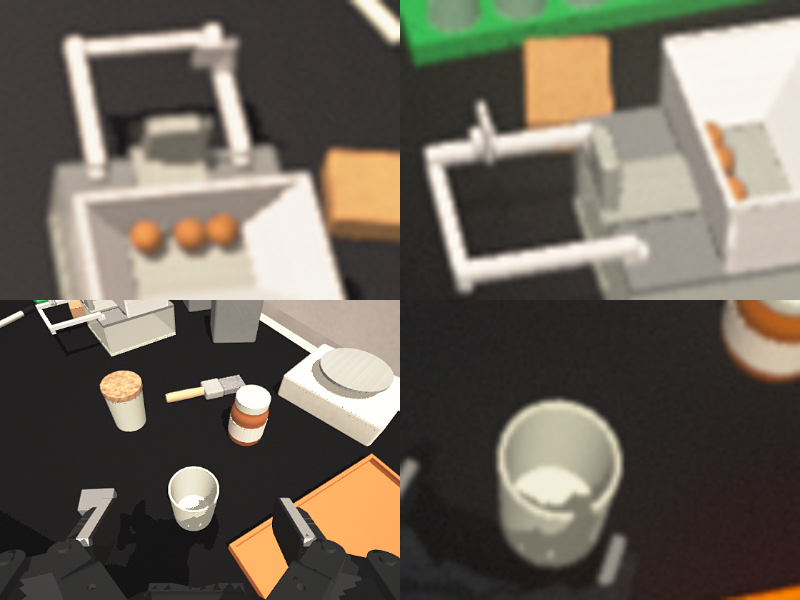

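The composite shows all three pellets lying on the gate plate behind the hopper's front wall. The cup is empty and upright on the bench at about (560,480) of the composite, and nothing else has moved. Next: tool down above the gate grip, closing along the cage's x.

```bash
python3 -c "
from h import *
F=frame([0,0,-1],[1,0,0]);print(F.as_quat())
rel([.55,.18,.27],F)"
```

```text
[0.70710678 0.70710678 0.         0.        ]
row [ 0.284 -0.928 -0.544] [ 0.3293 -0.2557  0.4396] rows>= 5.91803446605697 9.693769857571713
```

```bash
python3 jog.py '0 0 0 0.04 0 -0.03 1;0.284 -0.928 -0.544 0.329 -0.256 0.44 0.5;0.284 -0.928 -0.544 0.329 -0.256 0.44 0.5;0.284 -0.928 -0.544 0.329 -0.256 0.44 0.5;0.284 -0.928 -0.544 0.329 -0.256 0.44 0.5;0.284 -0.928 -0.544 0.329 -0.256 0.44 0.5;0.284 -0.928 -0.544 0.329 -0.256 0.44 0.5;0.284 -0.928 -0.544 0.329 -0.256 0.44 0.5;0.284 -0.928 -0.544 0.329 -0.256 0.44 0.5;0.284 -0.928 -0.544 0.329 -0.256 0.44 0.5;0.284 -0.928 -0.544 0.329 -0.256 0.44 0.5;0.284 -0.928 -0.544 0.329 -0.256 0.44 0.5;0.284 -0.928 -0.544 0.329 -0.256 0.44 0.5;0.284 -0.928 -0.544 0.329 -0.256 0.44 0.5' 
python3 - <<'E'
from h import *
import cv2
o=manip.get_obs();np.set_printoptions(precision=3,suppress=True)
w=manip.camera("wrist");cv2.imwrite("pics/w5.png",w);np.savez("w5.npz",p=o["position"],q=o["ee_rot"]);print(o["joint_pos"])
print(proj("wrist",[[.567,.182,.124],[.4995,.229,.122],[.625,.181,.135]],(o["position"],o["ee_rot"])))
E
```

```text
clock: 16.3
position: [0.5505, 0.1791, 0.251]
ee_rot: [0.708, 0.707, -0.0, 0.0]
ft_force: [-0.4, 0.2, 0.5]
grip_width: 0.5
grasp_force: 0.0
[ 0.311  0.338 -0.877  1.523  0.262  1.404 -0.583]
[[295.316 190.93 ]
 [202.283 127.355]
 [376.028 196.287]]
```

View pics/w5.png

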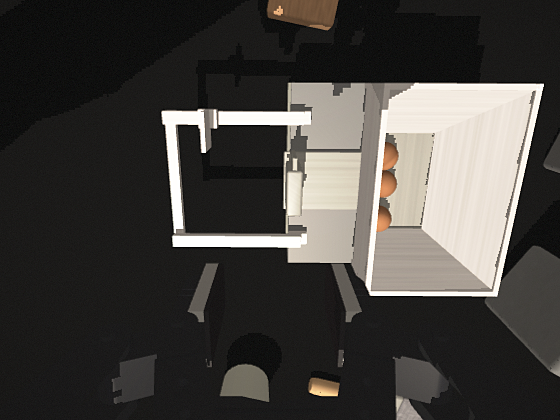

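The wrist view shows the grip block at about (294,187) with its rib at (296,165), the pointer fin at (205,130), and the hopper with the pellets at about (385,185). I'll take a second wrist position for triangulation and zoom in on both.

```bash
python3 jog.py '0 0 0 0 -0.03 0.04 0.5;0 0 0 0 -0.06 0.04 0.5;0 0 0 0 -0.06 0.04 0.5;0 0 0 0 -0.06 0.04 0.5'
python3 - <<'E'
from h import *
import cv2
o=manip.get_obs();np.set_printoptions(precision=3,suppress=True)
w=manip.camera("wrist");cv2.imwrite("pics/w6.png",w);np.savez("w6.npz",p=o["position"],q=o["ee_rot"])
def crop(im,x,y,w,h,k):
    c=cv2.resize(im[y:y+h,x:x+w],None,fx=k,fy=k,interpolation=cv2.INTER_CUBIC)
    c=cv2.convertScaleAbs(c,alpha=1.2,beta=20)
    for i in range(0,w,10): cv2.line(c,(i*k,0),(i*k,8),(0,255,255),1)
    for j in range(0,h,10): cv2.line(c,(0,j*k),(8,j*k),(0,255,255),1)
    cv2.putText(c,f"{x},{y}",(20,c.shape[0]-6),0,.4,(0,255,255),1);return c
A=np.vstack([crop(cv2.imread("pics/w5.png"),185,95,133,50*2,6)[:300],crop(cv2.imread("pics/w5.png"),185,145,133,50*2,6)[:0]])
P=proj("wrist",[[.567,.182,.124],[.4995,.229,.122]],(o["position"],o["ee_rot"]));print(P)
x=int(P[:,0].min())-20;y=int(P[:,1].min())-30
a=crop(cv2.imread("pics/w5.png"),185,95,133,125,3);b=crop(w,x,y,133,199,3)
A=np.zeros((600,800,3),np.uint8);A[:375,:399]=a;A[:597,400:799]=b
cv2.imwrite("pics/c6.png",A);print(x,y)
E
```

```text
clock: 16.85
position: [0.4912, 0.1799, 0.2118]
ee_rot: [0.707, 0.707, 0.001, 0.001]
ft_force: [-0.6, 1.4, 0.4]
grip_width: 0.5
grasp_force: 0.0
[[388.961 208.46 ]
 [286.36  135.692]]
266 105
```

View pics/c6.png

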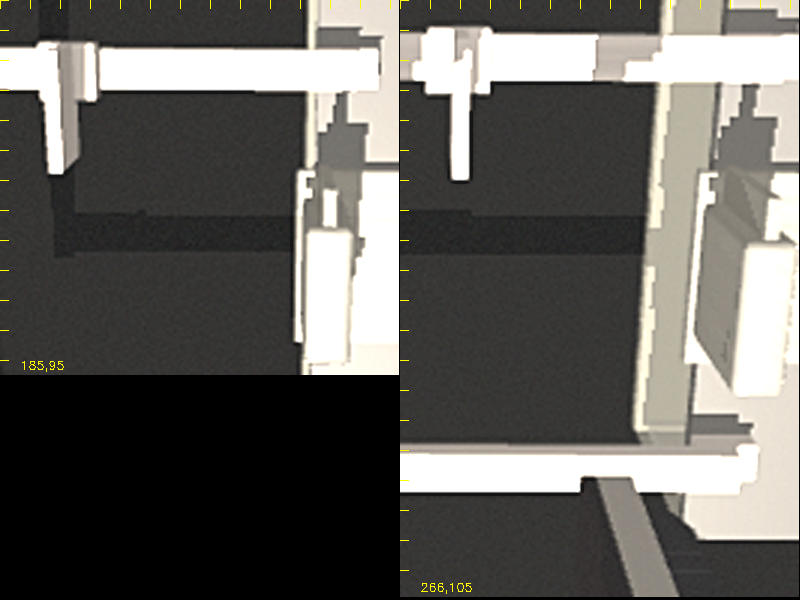

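The crops show the fin's inner top end at w5 (203.7,152.3) and w6 (286,165). The grip's top-face centre is at w5 (294.7,193.7) and w6 (387.7,211.3).

```bash
python3 - <<'E'
from h import *
np.set_printoptions(precision=4,suppress=True)
A=np.load("w5.npz");B=np.load("w6.npz");a=(A["p"],A["q"]);b=(B["p"],B["q"])
r=lambda u,v,p:ray("wrist",u,v,p)
for n,u,v,z in(("fin",(203.7,152.3),(286,165),.122),("grip",(294.7,193.7),(387.7,211.3),.124)):
    print(n,tri(r(*u,a),r(*v,b)),atz(r(*u,a),z),atz(r(*v,b),z))
# w5 rails' ends and hopper rim corners for yaw
for n,u,z in(("rail- outer",(173,241),.092),("rail+ outer",(163,118),.092),("hop -y front",(370,294),.135),("hop +y front",(385,84),.135)):
    print(n,atz(r(*u,a),z))
rel([.568,.182,.112],frame([0,0,-1],[1,0,0]))
E
```

```text
fin (array([0.4995, 0.2108, 0.1224]), np.float64(0.00020738708508513025)) [0.4994 0.211  0.122 ] [0.4994 0.2106 0.122 ]
grip (array([0.5666, 0.1797, 0.1231]), np.float64(7.866379572028369e-05)) [0.5666 0.1798 0.124 ] [0.5664 0.18   0.124 ]
rail- outer [0.4619 0.1273 0.092 ]
rail+ outer [0.4632 0.233  0.092 ]
hop -y front [0.627 0.1   0.135]
hop +y front [0.6244 0.2584 0.135 ]
row [ 0.002 -0.001 -0.   ] [0.0018 0.0765 0.1186] rows>= 0.010667476889558132 2.258322608746998
```

Heights agree with the spec (0.122 and 0.123 m), both points share the centre line y = 0.180, and the required travel is about 67 mm. Grasping the grip.

```bash
python3 jog.py '0 0 0 0 0.06 0 0.5;0 0 0 0 0.075 0 0.5;0 0 0 0 0.075 0.04 0.5;0 0 0 0 0.075 0.08 0.5;0 0 0 0 0.075 0.105 0.5;0 0 0 0 0.075 0.118 0.5;0 0 0 0 0.075 0.118 0.5;0 0 0 0 0.075 0.118 0;0 0 0 0 0.075 0.118 0;0 0 0 0 0.075 0.118 0;0 0 0 0 0.075 0.118 0;0 0 0 0 0.075 0.118 0;0 0 0 0 0.075 0.118 0' 60
python3 -c "
from h import *
o=manip.get_obs();print(o['joint_pos']);rel([.4995,.180,.112],frame([0,0,-1],[1,0,0]))"
```

```text
clock: 18.52
position: [0.5656, 0.1814, 0.0948]
ee_rot: [0.707, 0.707, 0.001, 0.0]
ft_force: [-2.9, -0.4, 5.2]
grip_width: 0.127
grasp_force: 58.8
[ 0.25803375  0.50848219 -0.82231576  1.66961149  0.40370359  1.14007258
 -0.67175375]
row [ 0.002 -0.001  0.001] [-0.0013 -0.0661  0.0013] rows>= 0.010848430738783698 1.0575432378841574
```

```bash
python3 jog.py '0 0 0 0 -0.01 0 0;0 0 0 0 -0.02 0 0;0 0 0 0 -0.032 0 0;0 0 0 0 -0.044 0 0;0 0 0 0 -0.055 0 0;0 0 0 0 -0.063 0 0;0 0 0 0 -0.067 0 0;0 0 0 0 -0.067 0 0;0 0 0 0 -0.067 0 0;0 0 0 0 -0.067 0 0;0 0 0 0 -0.067 0 0;0 0 0 0 -0.067 0 0;0 0 0 0 -0.067 0 0;0 0 0 0 -0.067 0 0'
python3 - <<'E'
from h import *
import cv2
o=manip.get_obs();w=manip.camera("wrist");s=manip.camera("scene");d=manip.camera("side")
cv2.imwrite("pics/w7.png",w)
A=np.zeros((600,800,3),np.uint8)
A[:300,:400]=cv2.resize(s[180:255,290:390],(400,300),interpolation=2);A[:300,400:]=cv2.resize(d[115:205,230:350],(400,300),interpolation=2)
P=proj("wrist",[[.4995,.211,.122]],(o["position"],o["ee_rot"]))[0];print(P,o["position"])
x=int(np.clip(P[0]-50,0,460));y=int(np.clip(P[1]-37,0,345));A[300:,:400]=cv2.resize(w[y:y+75,x:x+100],(400,300),interpolation=2);print(x,y)
A[300:,400:]=cv2.resize(w,(400,300))
cv2.imwrite("pics/c7.png",A)
E
```

```text
clock: 20.27
position: [0.4998, 0.1818, 0.0947]
ee_rot: [0.707, 0.707, 0.003, 0.001]
ft_force: [6.6, 3.2, 1.8]
grip_width: 0.128
grasp_force: 59.4
[271.90371177 240.75954911] [0.49983558 0.18175431 0.09470974]
221 203
```

View pics/c7.png

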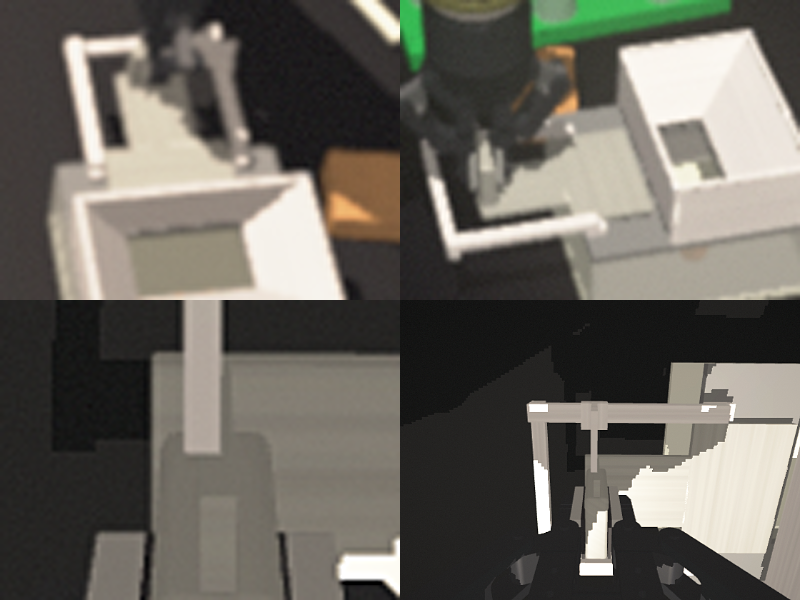

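The hopper is empty, and one pellet shows through the cage wall at the upper right. The wrist crop shows the fin at column 271.6 and the rib at 275.5, so the grip is about 1.3 mm short. I'll pull that last millimetre and hold.

```bash
python3 jog.py '0 0 0 0 -0.0012 0 0;0 0 0 0 -0.0012 0 0;0 0 0 0 -0.0012 0 0;0 0 0 0 -0.0012 0 0;0 0 0 0 -0.0012 0 0;0 0 0 0 -0.0012 0 0;0 0 0 0 -0.0012 0 0;0 0 0 0 -0.0012 0 0;0 0 0 0 -0.0012 0 0;0 0 0 0 -0.0012 0 0'
python3 - <<'E'
from h import *
import cv2
d=manip.camera("side");print(manip.get_obs()["joint_velocities"].round(4))
hsv=cv2.cvtColor(d,cv2.COLOR_BGR2HSV);m=cv2.inRange(hsv,(3,60,60),(20,255,255))[125:230,290:370]
n,_,st,c=cv2.connectedComponentsWithStats(m)
print([(st[i,4],(c[i]+[290,125]).round()) for i in range(1,n) if st[i,4]>3])
A=np.hstack([cv2.resize(d[130:220,280:370],(400,400),interpolation=2),cv2.resize(manip.camera("wrist")[203:278,221:321],(400,400),interpolation=2)])
cv2.imwrite("pics/c8.png",A)
E
```

```text
clock: 21.68
position: [0.4986, 0.1818, 0.0947]
ee_rot: [0.707, 0.707, 0.003, 0.001]
ft_force: [7.0, 3.1, 1.0]
grip_width: 0.129
grasp_force: 59.4
[ 0.      0.0003  0.0008  0.001  -0.0002  0.0004  0.0003]
[]
```

View pics/c8.png

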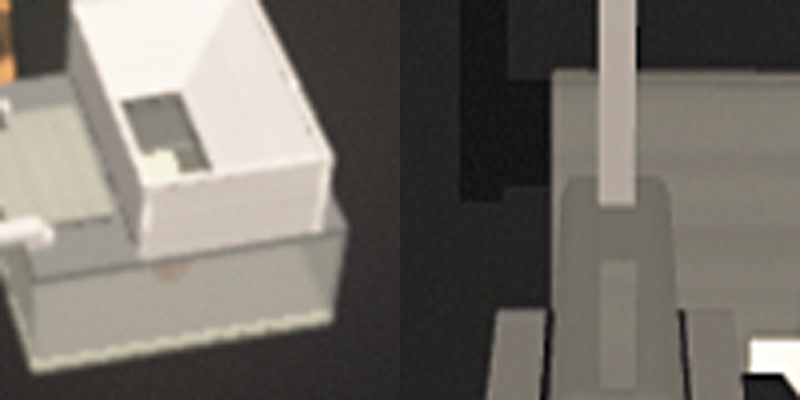

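The fin and rib are now in line (both at about column 617), and the hopper is empty. One pellet shows through the wall at about side px (319,190), so I'll check that it lies on the cage floor.

```bash
python3 -c "
from h import *
for z in(.0115,.02,.04,.06): print(atz(ray('side',318.7,190.3),z).round(3))
import cv2
s=manip.camera('scene');h=cv2.cvtColor(s,cv2.COLOR_BGR2HSV)[222:270,308:375]
print(cv2.countNonZero(cv2.inRange(h,(3,90,60),(18,255,255))))
h=cv2.cvtColor(cv2.imread('pics/s4.png'),cv2.COLOR_BGR2HSV)[222:270,308:375];print(cv2.countNonZero(cv2.inRange(h,(3,90,60),(18,255,255))))
"
```

```text
[0.66  0.149 0.011]
[0.657 0.141 0.02 ]
[0.65  0.123 0.04 ]
[0.644 0.105 0.06 ]
75
247
```

```bash
python3 -c "
from h import *
import cv2
for s in(manip.camera('scene'),cv2.imread('pics/s4.png')):
    m=cv2.inRange(cv2.cvtColor(s,cv2.COLOR_BGR2HSV)[222:270,308:375],(3,90,60),(18,255,255))
    n,_,st,c=cv2.connectedComponentsWithStats(m);print([(st[i,4],(c[i]+[308,222]).round(1).tolist()) for i in range(1,n)])
"
```

```text
[(np.int32(74), [372.3, 229.4])]
[(np.int32(75), [372.3, 229.4]), (np.int32(116), [341.2, 237.4]), (np.int32(56), [326.1, 238.5])]
```

The orange pixels left are only the label box, so all the pellets are in the cage. Handing in.

```bash
python3 -c "
from workcell import manip
o=manip.get_obs();print(o['clock'],o['position'],o['grasp_force']);print(manip.hand_in())"
```

```text
21.875 [0.49862176 0.18176924 0.09467827] 59.38978672027588
the job is handed in; nothing more can be done
None
```

I handed the job in at 21.9 s (no verdict returned): the hopper is empty, with one pellet seen on the cage floor and the other two inferred to be there, the empty cup stands upright and released, and the gripper is holding the gate with the rib in line with the pointer.

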